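# Open the sample safe with its combination

### The arm

A 7-joint arm with a two-finger parallel gripper is mounted at the origin on a cart in front of the work surface, level with it; the furniture and walls round the work are solid. World frame = base frame: x ahead of the robot, y to its left, z up, the work surface at z = 0. Lengths are in mm, angles in rad, forces in N, time in s.
With the tool pointing down it reaches from about 400 to 850 mm from the base axis. Payload 4.5 kg.
Tool frame: the origin (TCP) lies between the finger pads; the fingertips stand 25 mm ahead of it and the grasp point (between the pads) lies 6 mm ahead of it (manip.finger_overhang is the distance from the TCP to the fingertips, in mm); z points along the fingers, y is the direction in which the jaws open and shut (so a half turn about z gives the same grasp; the last joint's range is limited). The gripper opens to 88 mm and grips with 3 to 60 N. Pads are 18 mm wide; open, the fingers measure 123 mm over their backs; the gripper's body (75 mm by 187 mm) begins 45 mm behind the grasp point.
Start: joints at [1.317, 0.689, -0.195, 1.565, 0.157, 0.902, -0.215], TCP at [177.43, -599.308, 263.743] pointing down, gripper open.
Joint ranges: [-3.01, 3.01], [-0.46, 2.08], [-1.47, 1.51], [0.13, 2.56], [-1, 4.14], [0.04, 2.09], [-2.66, 2.66]. Speed limits (rad/s): [2.57, 2.57, 3.14, 3.14, 3.14, 3.14, 3.14].

### API

Orientations are given as [roll, pitch, yaw] about the fixed x, y, z axes, in that order (R = Rz(yaw) Ry(pitch) Rx(roll)).
In Python, from bench import telemetry, optics, order, manip gives the robot as it stands.
- The arm moves only by the shell command python3 -m crank 'ROWS' [FORCE]. ROWS is JSON, a list of rows, each an object with "slide": the shift along the world's x, y, z in m, a list of three; "rot": the turn, a rotation vector about the world's x, y, z in degrees, a list of three; "gripper": the opening, from 0 (shut) to 1 (fully open). In form: [{"slide": [tx, ty, tz], "rot": [ax, ay, az], "gripper": gripper}, ...]. A call has 1 to 20 rows; each row shifts and turns the pose as measured when the row begins; what a row does not reach is not made up. A row lasts 1/8 s, in which the tool goes at most 62.5 mm and 10.7 degrees, less where a joint would pass 70% of its speed; a pose out of reach is approached as far as the arm can. A call with a gripper value outside its range is refused whole. The fingers move at their own pace and stop on an object; FORCE is the grip in N (left out, the last holds). Time passes only in rows, so rows that do not move let the fingers close. It gives the time, the measured TCP pose, the force and the opening at its end, in the units of the state.
- telemetry.get_state(): the state, without advancing time (a new reading comes with each control period).
- optics.grab_frame(name): name is "scene" or "top"; returns a dict with "color" (384x512x3 uint8, red, green, blue), "range_z" (384x512 float32, mm along the optical axis (not along the pixel's ray), 0 where there is no reading), "mtx" (3x3 intrinsics, pixels), "world_to_cam" (4x4, takes a point from world to camera coordinates). Camera axes: x right, y down, z forward; pixel columns grow to the right and rows downward; lengths in mm; the calibration is good to about 2 mm. A picture is of the moment at which its call begins.
- order.hand_in(): hands the job in, once; it reports no verdict.
The state is a dict: "clock": time; "joint_positions": joint angles; "qd": joint speeds; "tau": joint torques, N m; "ee_pos": TCP position; "orientation": TCP orientation; "wrist_force": force on the tool from outside, world axes, zero at the start; "ft_torque": the same for the moment, N m; "width": finger opening in mm.
Only numpy, scipy, OpenCV 4.12 (cv2) and the standard library are available. Lean on these libraries where they do the work, as an engineer would, in place of code of your own. Each camera call takes 0.05 s, during which the arm holds its last target.

### The job

Open the small sample safe on the bench: turn its dial left (counter-clockwise from above) until the pin stands at the mark of one bar and pause there, then right (clockwise) to the mark of three bars and pause again, and then push the sliding cover all the way back so that the vials inside can be reached. Do not overshoot the first number, since the lock then stays shut, and leave the bottle, the timer and the beaker round the safe where they are.

Things in the scene. Friction and masses are not known exactly. Their poses are not given: they have to be found in the camera images.
- safe: grey steel safe, a box 180 (x) by 250 (y) by 90 mm high, fixed to the bench; origin at the centre of its underside, x away from the robot at yaw 0, y left, z up. On its flat top the dial is on the left (+y) half, the sliding cover on the right half, over a compartment with two amber vials. The cover is locked until the dial has gone counter-clockwise to one bar, then clockwise to three bars.
- dial_axis (a point): dial's vertical axis at the top of its steel disc (92 mm across, 10 mm thick; a hub 24 mm across stands 2 mm above it), 102 mm above the bench, at x = 0, y = +60 mm of the safe. Round the disc, 48 to 62 mm from the axis, are four marks of black radial bars: one bar at +120 deg, two at +40, three at -40, four at -120, counter-clockwise from the safe's x axis.
- dial_pin (a point): centre of the top of the dial's upright pin, which turns with the dial: 12 mm diameter (15 mm in its lowest 4 mm), 30 mm high above the disc, 34 mm from the dial's axis. It can be pushed round with a fingertip and is the pointer: the dial is at a number when the pin stands beside that mark.
- dial (a joint): dial angle, rad, counter-clockwise from above positive, 0 with the pin toward the safe's +x, stops at +-2.6. One bar +2.094, three bars -0.698. About 2 N at the pin turns it; stays where left. Stop within 0.15 rad of each number. An inner wheel is carried only counter-clockwise, so passing one bar by over 0.3 spoils the lock for good; passing three bars can be put right by turning back.
- cover (a joint): travel of the sliding cover in m along the safe's +x: 0 closed, 0.070 fully open at its stop. About 2 N of friction, no spring. While locked it has 3 mm of play.
- cover_ridge (a point): centre of the top of the cover's push ridge, 122 mm above the bench: an upright bar 62 mm long in the safe's y, 10 mm thick in x, 25 mm high above the cover plate (97 mm above the bench; side rails reach 100 mm). It moves with the cover. Closed, it lies at x = -18 mm, y = -66 mm of the safe.
- bottle: white plastic bottle, 54 mm diameter, 109 mm high, standing to the right of the safe; origin at the centre of its underside. To be left alone.
- timer: small flat white timer, 58 x 58 x 18 mm, lying to the left of the safe; origin at the centre of its underside. To be left alone.
- beaker: clear beaker, 53 mm diameter, 70 mm high, standing behind the safe; origin at the centre of its underside. To be left alone.

How it is judged:
By the outcome, as a careful person would: the job done as asked, in the order asked, and still so for the second after the job is handed in, with the robot touching nothing.
It also fails if it takes over 58 s, if anything falls off the work surface, if the arm or the gripper's body presses on something with over 40 N, if the wrist force passes 120 N, or if a joint passes its speed limit or range.

## Working session

There is one attempt and no reset: what is moved stays moved. The work goes in short steps, Python scripts to look and compute and a shell command to move; the robot and the scene stay as the last step left them, time stands still between calls to the robot, and variables do not carry over. Pictures are saved under pics/ and viewed, and the job is handed in when it is done.

```bash
ls; mkdir -p pics
python3 - <<'E'
from bench import telemetry, optics, manip
import cv2,numpy as np
print(telemetry.get_state()); print(manip.finger_overhang)
for n in("scene","top"):
    f=optics.grab_frame(n); cv2.imwrite(f"pics/{n}0.png",f["color"][:,:,::-1]); np.savez(f"pics/{n}0.npz",**f)
    print(f["mtx"],f["world_to_cam"])
E
```

```text
pics
{'clock': 0.0, 'joint_positions': array([ 1.31682903,  0.68998681, -0.19449216,  1.56631919,  0.15729189,
        0.90248378, -0.21509882]), 'qd': array([ 1.92387805e-03, -3.65333148e-04, -7.54791841e-04, -3.39468981e-04,
        4.64250758e-05, -2.62929229e-04, -1.60295331e-03]), 'tau': array([-1.83947482e-04, -5.27557755e+01, -1.26676060e+00, -1.53423232e+01,
       -5.26548782e-02,  6.59926271e-03,  1.50168207e-04]), 'ee_pos': array([ 177.16763244, -598.76711331,  262.9142805 ]), 'orientation': array([-3.13978962e+00,  1.35383965e-04,  2.87828074e-01]), 'wrist_force': array([-0.50191968,  0.26104468, -0.77984105]), 'ft_torque': array([ 0.00518966, -0.02780133, -0.02367657]), 'width': 88.39075127881202}
25.0
[[436.53658914   0.         252.60964724]
 [  0.         436.53658914 191.94526991]
 [  0.           0.           1.        ]] [[-5.46194036e-01 -8.37506333e-01  1.59755550e-02  4.54372878e+02]
 [-6.38881083e-01  4.04170957e-01 -6.54581393e-01  3.54588173e+02]
 [ 5.41759206e-01 -3.67734932e-01 -7.55822719e-01  9.29766024e+02]
 [ 0.00000000e+00  0.00000000e+00  0.00000000e+00  1.00000000e+00]]
[[430.038867     0.         246.51255875]
 [  0.         430.038867   191.28005571]
 [  0.           0.           1.        ]] [[ 2.91189825e-02 -9.99570043e-01  3.43717705e-03  1.75951872e+02]
 [-9.96924568e-01 -2.92918612e-02 -7.26869450e-02  5.70956405e+02]
 [ 7.27563740e-02 -1.31003636e-03 -9.97348883e-01  1.00879319e+03]
 [ 0.00000000e+00  0.00000000e+00  0.00000000e+00  1.00000000e+00]]
```

View pics/scene0.png

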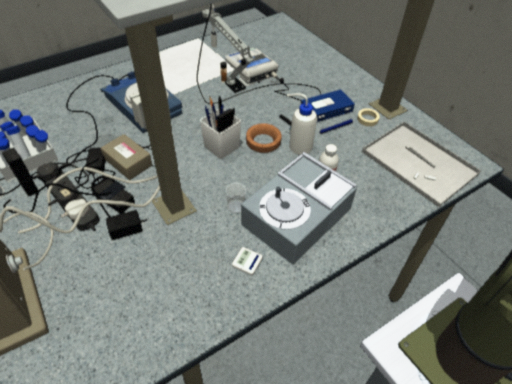

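View pics/top0.png

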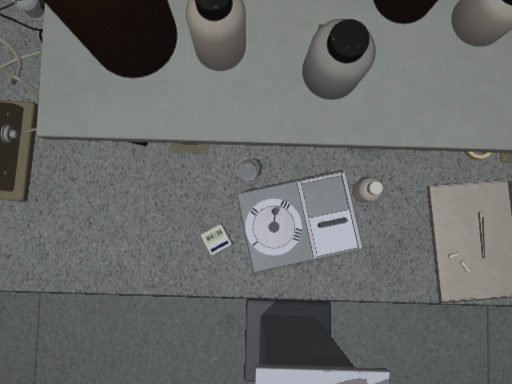

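The scene view shows the safe at about (300,205), with the dial on the left and the cover on the right. A shelf on posts stands over the back of the bench. The top view shows the safe at about (300,222), the dial pin near (276,211), the ridge near (333,222) and the shelf edge near row 147. Next I'll zoom in and measure.

Run:
```python
import cv2,numpy as np
t=np.load("pics/top0.npz"); s=np.load("pics/scene0.npz")
cv2.imwrite("pics/t1.png",cv2.resize(t["color"][140:290,190:400,::-1],None,fx=3.8,fy=3.8,interpolation=cv2.INTER_CUBIC))
cv2.imwrite("pics/s1.png",cv2.resize(s["color"][130:280,220:370,::-1],None,fx=4,fy=4,interpolation=cv2.INTER_CUBIC))
def back(f,u,v,z=None):
    K,W=f["mtx"],f["world_to_cam"];R=W[:3,:3];tt=W[:3,3]
    d=R.T@np.linalg.solve(K,[u,v,1]);c=-R.T@tt
    return c+d*(f["range_z"][v,u] if z is None else (z-c[2])/d[2])
for u,v in[(276,211),(274,227),(333,222),(225,145),(300,145),(300,130),(300,60),(250,168),(375,188),(216,239),(190,147)]:
    print(u,v,back(t,u,v).round(1))
```

```text
276 211 [517.2 128.9 133.2]
274 227 [483.  130.4 104.2]
333 222 [497.5   4.7 119.8]
225 145 [679.3 248.7   1.6]
300 145 [572.  139.7 609.2]
300 130 [585.6 141.2 618.4]
300 60 [658.4 142.5 617.6]
250 168 [624.  185.7   4.1]
375 188 [574.8 -89.1 106.7]
216 239 [449.9 261.8  18.9]
190 147 [671.  333.8   6. ]
```

View pics/t1.png

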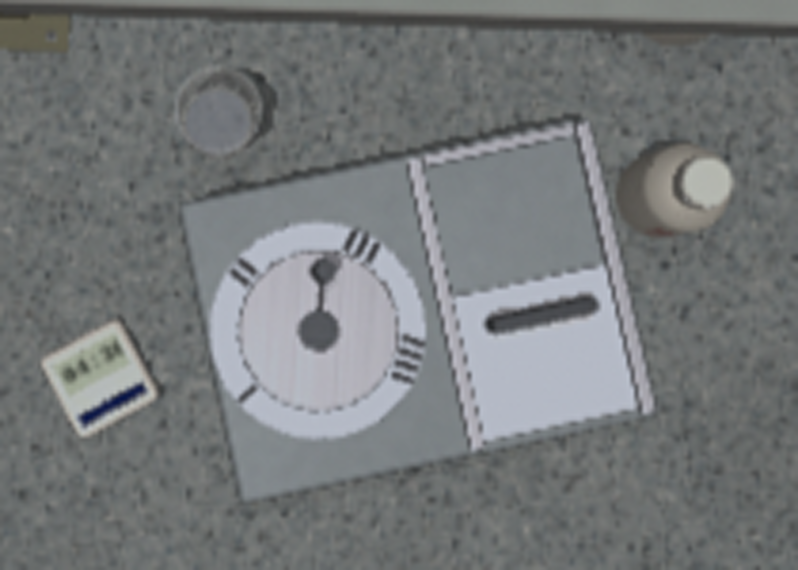

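View pics/s1.png

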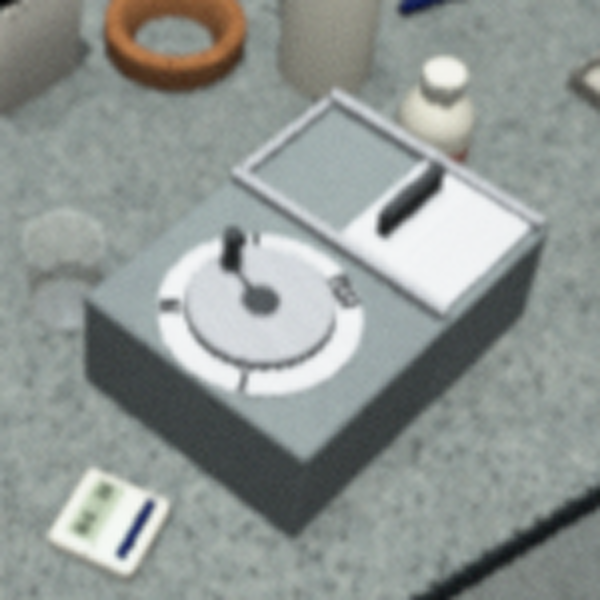

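```bash
cat > h.py <<'E'
import numpy as np,cv2
def cast(f,u,v,z):
    K,W=f["mtx"],f["world_to_cam"];R=W[:3,:3];tt=W[:3,3]
    d=R.T@np.linalg.solve(K,[u,v,1]);c=-R.T@tt
    return c+d*((z-c[2])/d[2])
def proj(f,p):
    W=f["world_to_cam"];q=f["mtx"]@(W[:3,:3]@np.asarray(p,float)+W[:3,3]);return q[:2]/q[2]
E
python3 - <<'E'
from h import *
t=dict(np.load("pics/top0.npz")); s=dict(np.load("pics/scene0.npz"))
T=lambda x,y,z:cast(t,(x+.5)/3.8-.5+190,(y+.5)/3.8-.5+140,z)
S=lambda x,y,z:cast(s,(x+.5)/4-.5+220,(y+.5)/4-.5+130,z)
def fit(img,obj):
    img=np.array(img)[:,:2];obj=np.array(obj,float)
    a=img-img.mean(0);b=obj-obj.mean(0)
    th=np.arctan2((b[:,0]*a[:,1]-b[:,1]*a[:,0]).sum(),(b*a).sum())
    R=np.array([[np.cos(th),-np.sin(th)],[np.sin(th),np.cos(th)]])
    o=img.mean(0)-R@obj.mean(0);print("origin",o.round(1),"yaw",th,"res",(img-(obj@R.T+o)).round(1).tolist());return o,R
C=[(90,125),(-90,125),(-90,-125)]
o1=fit([T(185,205,90),T(245,498,90),T(652,410,98)],C)
o2=fit([S(88,302,90),S(300,462,90),S(545,228,97)],[(90,125),(-90,125),(-90,-125)])
for o,R in(o1,o2): print("dial",(o+R@[0,60]).round(1),"ridge",(o+R@[-18,-66]).round(1))
print("dial T",T(319,331,104).round(1),"S",S(262,300,104).round(1))
print("pin T",T(323,267,132).round(1),"S",S(234,232,132).round(1))
print("ridge T",T(543,314,122).round(1),"S",S(412,195,122).round(1))
E
```

```text
origin [500.4  73. ] yaw 0.23845213354966344 res [[-3.5, -4.9], [2.3, -2.4], [1.2, 7.3]]
origin [497.1  79.5] yaw 0.24014802305480243 res [[-5.0, -4.2], [4.2, -1.2], [0.8, 5.3]]
dial [486.2 131.3] ridge [498.5   4.6]
dial [482.8 137.8] ridge [495.3  11.1]
dial T [483.5 131.3 104. ] S [484.7 133.7 104. ]
pin T [519.5 131.8 132. ] S [519.7 131.9 132. ]
ridge T [496.9   6.2 122. ] S [492.   13.5 122. ]
```

Run:
```python
from h import *
t=dict(np.load("pics/top0.npz")); s=dict(np.load("pics/scene0.npz"))
for n,f,box in(("t",t,(140,290,190,400)),("s",s,(130,280,220,370))):
    r0,r1,c0,c1=box
    g=cv2.cvtColor(f["color"],cv2.COLOR_RGB2GRAY)[r0:r1,c0:c1]
    # bright ring/disc blobs
    N,L,st,ce=cv2.connectedComponentsWithStats((g>165).astype(np.uint8))
    for i in range(1,N):
        if st[i,4]>150: print(n,"bright",st[i],(ce[i]+[c0,r0]).round(2))
    for th in (60,80,100):
      N,L,st,ce=cv2.connectedComponentsWithStats((g<th).astype(np.uint8))
      for i in range(1,N):
        if 8<st[i,4]<200: print(n,th,"dark",st[i],(ce[i]+[c0,r0]).round(2),[cast(f,*(ce[i]+[c0,r0]),z)[:2].round(1).tolist() for z in(90,104,122,132)])
```

```text
t bright [ 108   42   59   76 1548] [330.01 232.41]
t bright [  55   59   57   56 1975] [272.35 227.73]
t bright [ 11  85  30  30 274] [215.3  239.22]
t 60 dark [ 22 102  16   9  31] [219.1  245.87] [[437.8, 249.7], [438.6, 248.9], [439.5, 247.9], [440.1, 247.3]]
t 80 dark [64 18  9 19 62] [259.11 166.34] [[617.3, 166.1], [615.5, 166.5], [613.1, 167.0], [611.8, 167.3]]
t 80 dark [126  30  27   7  43] [329.58 172.49] [[608.1, 7.9], [606.4, 10.6], [604.2, 14.1], [603.0, 16.1]]
t 80 dark [88 36 37  9 62] [296.39 179.56] [[590.0, 81.9], [588.6, 83.6], [586.7, 85.7], [585.7, 86.8]]
t 80 dark [163  37  16  12  43] [359.23 181.19] [[590.5, -58.7], [589.1, -55.0], [587.2, -50.3], [586.2, -47.7]]
t 80 dark [55 44 32  8 55] [260.65 187.22] [[570.5, 161.4], [569.3, 161.8], [567.8, 162.5], [567.0, 162.8]]
t 80 dark [82 68  4  8 15] [273.4  211.47] [[517.3, 131.6], [516.9, 132.5], [516.4, 133.7], [516.1, 134.3]]
t 80 dark [128  78  29   9 107] [331.95 222.01] [[497.7, 1.0], [497.6, 3.8], [497.4, 7.4], [497.4, 9.4]]
t 80 dark [34 87  6 11 13] [226.54 232.08] [[468.6, 234.3], [468.9, 233.7], [469.3
[... 9982 characters left out ...]
.6], [629.4, -104.4], [621.3, -95.9]]
s 100 dark [ 0 10 22 18 91] [231.34 148.73] [[735.7, 134.9], [723.0, 142.3], [706.5, 151.8], [697.4, 157.1]]
s 100 dark [143  20   7   7  24] [366.04 152.96] [[523.1, -171.8], [513.8, -159.2], [502.0, -143.1], [495.4, -134.1]]
s 100 dark [95 42 16 17 92] [322.16 179.88] [[509.2, -4.6], [500.2, 5.2], [488.6, 17.7], [482.2, 24.7]]
s 100 dark [56 58  5 10 39] [277.74 192.44] [[535.9, 118.6], [526.4, 126.3], [514.3, 136.2], [507.5, 141.7]]
s 100 dark [62 72  7  6 30] [284.83 204.63] [[493.8, 126.8], [485.0, 134.4], [473.8, 144.1], [467.6, 149.5]]
s 100 dark [ 30 126   8  13  23] [253.43 262.04] [[397.3, 283.0], [390.2, 287.9], [381.0, 294.3], [375.9, 297.8]]
```

```bash
python3 -m crank '[{"slide":[0.024,0.052,0],"rot":[0,0,-1.2],"gripper":0.5},{"slide":[0.024,0.052,0],"rot":[0,0,-1.2],"gripper":0.5},{"slide":[0.024,0.052,0],"rot":[0,0,-1.2],"gripper":0.5},{"slide":[0.024,0.052,0],"rot":[0,0,-1.2],"gripper":0.5},{"slide":[0.024,0.052,0],"rot":[0,0,-1.2],"gripper":0.5},{"slide":[0.024,0.052,0],"rot":[0,0,-1.2],"gripper":0.5}]' 3; python3 -c "
from bench import telemetry as t;print(t.get_state()['joint_positions'].round(2))"
```

```text
clock: 0.85
ee_pos: [321.2, -281.0, 261.0]
orientation: [-3.141, 0.0, 0.148]
wrist_force: [1.1, -0.6, -0.1]
width: 44.0
[ 0.7   0.45 -0.13  2.14  0.1   0.56 -0.93]
```

```bash
python3 -m crank '[{"slide":[0.024,0.052,0],"rot":[0,0,-1.2],"gripper":0.5},{"slide":[0.024,0.052,0],"rot":[0,0,-1.2],"gripper":0.5},{"slide":[0.024,0.052,0],"rot":[0,0,-1.2],"gripper":0.5},{"slide":[0.024,0.052,0],"rot":[0,0,-1.2],"gripper":0.5},{"slide":[0.024,0.052,0],"rot":[0,0,-1.2],"gripper":0.5},{"slide":[0.024,0.052,0],"rot":[0,0,-1.2],"gripper":0.5},{"slide":[0.024,0.052,0],"rot":[0,0,-1.2],"gripper":0.5},{"slide":[0.02,0.04,0],"rot":[0,0,0],"gripper":0.5},{"slide":[0,0,0],"rot":[0,0,0],"gripper":0.5}]' 3; python3 -c "
from bench import telemetry as t;print(t.get_state()['joint_positions'].round(2))"
```

```text
clock: 1.98
ee_pos: [514.0, 142.9, 259.8]
orientation: [-3.139, -0.0, 0.005]
wrist_force: [-0.2, -0.7, -0.5]
width: 44.3
[-0.35  0.57 -0.01  1.85  0.    0.72 -1.93]
```

```bash
python3 -m crank '[{"slide":[0.004,-0.011,-0.04],"rot":[0,0,0],"gripper":0.5},{"slide":[0,0,-0.04],"rot":[0,0,0],"gripper":0.5},{"slide":[0,0,-0.025],"rot":[0,0,0],"gripper":0.5},{"slide":[0,0,0],"rot":[0,0,0],"gripper":0.5}]' 3
python3 - <<'E'
from bench import optics
import cv2
f=optics.grab_frame("scene");cv2.imwrite("pics/s2.png",cv2.resize(f["color"][90:280,200:390,::-1],None,fx=3,fy=3,interpolation=cv2.INTER_CUBIC))
E
```

```text
clock: 2.48
ee_pos: [516.7, 127.7, 152.1]
orientation: [3.141, 0.001, 0.002]
wrist_force: [-0.1, -0.2, 0.4]
width: 44.0
```

View pics/s2.png

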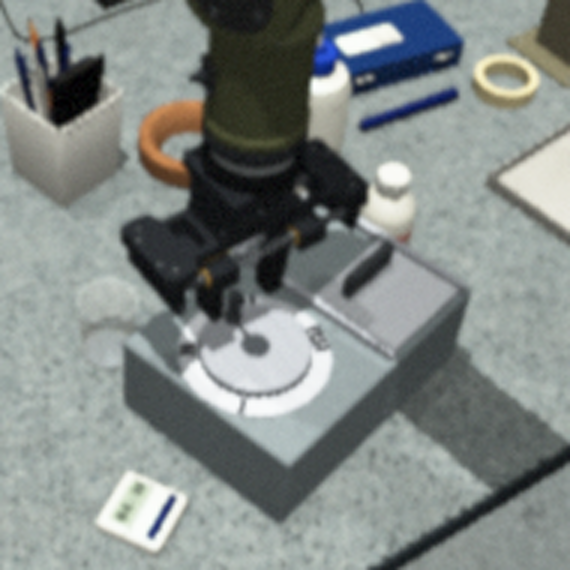

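The pin at zoomed (235,305) stands between the two fingers. I'll descend and close gently.

```bash
python3 -m crank '[{"slide":[0.001,0.004,-0.017],"rot":[0,0,0],"gripper":0.5},{"slide":[0,0,0],"rot":[0,0,0],"gripper":0.3},{"slide":[0,0,0],"rot":[0,0,0],"gripper":0.15},{"slide":[0,0,0],"rot":[0,0,0],"gripper":0},{"slide":[0,0,0],"rot":[0,0,0],"gripper":0},{"slide":[0,0,0],"rot":[0,0,0],"gripper":0}]' 5;python3 - <<'E'
from bench import optics
import cv2
f=optics.grab_frame("scene");cv2.imwrite("pics/s3.png",cv2.resize(f["color"][140:270,220:350,::-1],None,fx=4,fy=4,interpolation=cv2.INTER_CUBIC))
E
```

```text
clock: 3.28
ee_pos: [520.2, 131.7, 138.0]
orientation: [-3.14, -0.006, 0.001]
wrist_force: [0.2, 0.9, -2.9]
width: 10.8
```

View pics/s3.png

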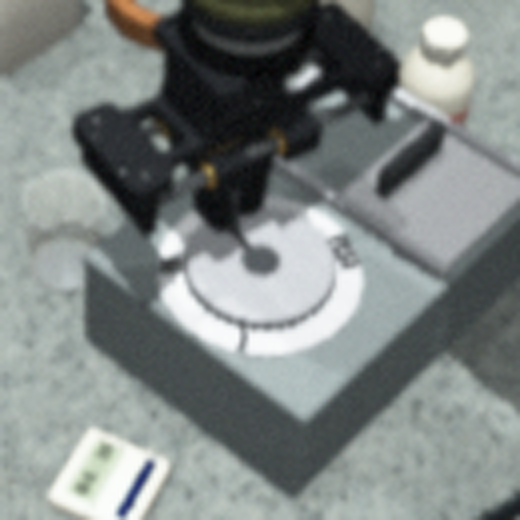

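```bash
python3 -m crank '[{"slide":[-0.0004,0.0051,0],"rot":[0,0,8.6],"gripper":0},{"slide":[-0.0011,0.005,0],"rot":[0,0,8.6],"gripper":0},{"slide":[-0.0019,0.0047,0],"rot":[0,0,8.6],"gripper":0},{"slide":[-0.0026,0.0044,0],"rot":[0,0,8.6],"gripper":0},{"slide":[0,0,0],"rot":[0,0,0],"gripper":0}]' 5
cat > st.py <<'E'
from bench import telemetry
import numpy as np
s=telemetry.get_state();p=s["ee_pos"];d=p[:2]-[484.5,132]
print(s["clock"],p.round(1),"r",np.hypot(*d).round(1),"phi",np.arctan2(d[1],d[0]).round(3),"yaw",s["orientation"][2].round(3),s["wrist_force"].round(1),s["ft_torque"].round(2),s["width"].round(1),s["joint_positions"][6].round(2))
E
python3 st.py;python3 - <<'E'
from bench import optics
import cv2
f=optics.grab_frame("scene");cv2.imwrite("pics/s4.png",cv2.resize(f["color"][140:270,220:350,::-1],None,fx=4,fy=4,interpolation=cv2.INTER_CUBIC))
E
```

```text
clock: 3.95
ee_pos: [514.5, 150.5, 138.0]
orientation: [3.142, -0.007, 0.617]
wrist_force: [-1.0, 1.3, -2.4]
width: 10.8Traceback (most recent call last):
  File "st.py", line 4, in <module>
    print(s["clock"],p.round(1),"r",np.hypot(*d).round(1),"phi",np.arctan2(d[1],d[0]).round(3),"yaw",s["orientation"][2].round(3),s["wrist_force"].round(1),s["ft_torque"].round(2),s["width"].round(1),s["joint_positions"][6].round(2))
                                                                                                                                                                                    ^^^^^^^^^^^^^^^^
AttributeError: 'float' object has no attribute 'round'
```

View pics/s4.png

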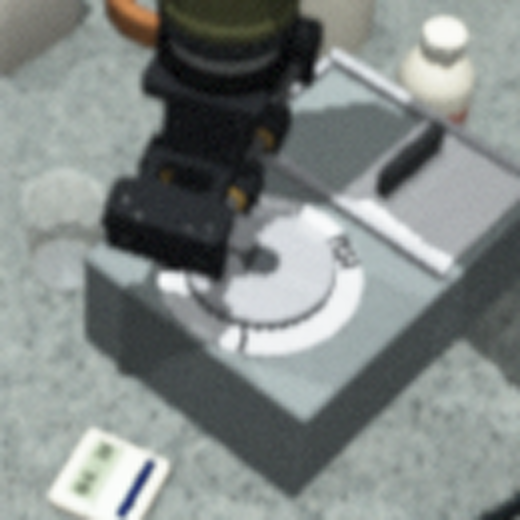

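```bash
sed -i 's/s\["width"\].round(1)/round(s["width"],1)/' st.py; python3 -m crank '[{"slide":[-0.0034,0.0045,0],"rot":[0,0,9],"gripper":0},{"slide":[-0.0042,0.004,0],"rot":[0,0,9],"gripper":0},{"slide":[-0.0049,0.0032,0],"rot":[0,0,9],"gripper":0},{"slide":[-0.0053,0.0022,0],"rot":[0,0,9],"gripper":0},{"slide":[-0.0056,0.0012,0],"rot":[0,0,9],"gripper":0},{"slide":[0,0,0],"rot":[0,0,0],"gripper":0}]' 5; python3 st.py
```

```text
clock: 4.75
ee_pos: [493.6, 165.3, 138.0]
orientation: [3.137, -0.01, 1.405]
wrist_force: [-1.7, 1.8, -0.7]
width: 10.9
4.75 [493.6 165.3 138. ] r 34.5 phi 1.303 yaw 1.405 [-1.7  1.8 -0.7] [ 0.18  0.29 -0.  ] 10.9 -1.1
```

```bash
python3 -m crank '[{"slide":[-0.0058,0.001,0],"rot":[0,0,8.5],"gripper":0},{"slide":[-0.0059,0,0],"rot":[0,0,8.5],"gripper":0},{"slide":[-0.0058,-0.0009,0],"rot":[0,0,8.5],"gripper":0},{"slide":[-0.0056,-0.0019,0],"rot":[0,0,8.5],"gripper":0},{"slide":[0,0,0],"rot":[0,0,0],"gripper":0}]' 5; python3 st.py
python3 - <<'E'
from bench import optics
import cv2
for n,b in(("scene",(140,270,220,350)),("top",(160,290,220,350))):
    f=optics.grab_frame(n);cv2.imwrite(f"pics/5{n}.png",cv2.resize(f["color"][b[0]:b[1],b[2]:b[3],::-1],None,fx=4,fy=4,interpolation=cv2.INTER_CUBIC))
E
```

```text
clock: 5.38
ee_pos: [474.0, 164.3, 138.0]
orientation: [3.131, -0.011, 1.99]
wrist_force: [-1.8, 1.0, -0.9]
width: 11.3
5.375 [474.  164.3 138. ] r 34.0 phi 1.885 yaw 1.99 [-1.8  1.  -0.9] [0.12 0.27 0.01] 11.3 -0.73
```

View pics/5scene.png

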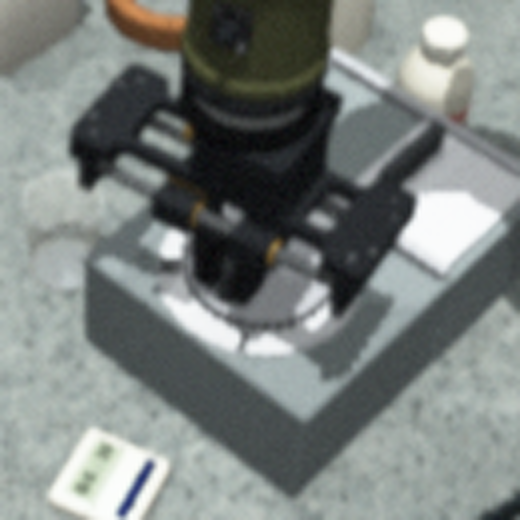

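View pics/5top.png

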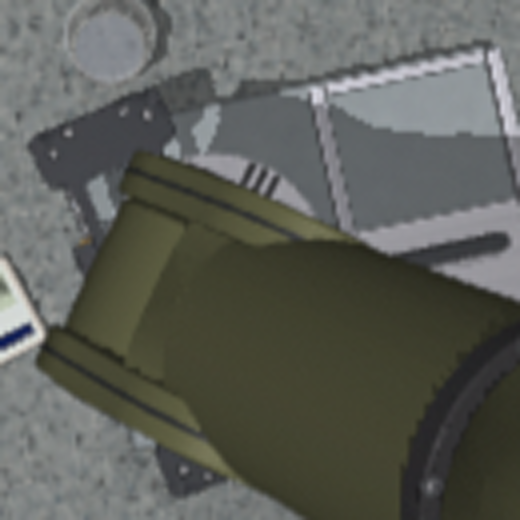

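```bash
python3 -m crank '[{"slide":[-0.0044,-0.0018,0],"rot":[0,0,7],"gripper":0},{"slide":[-0.0041,-0.0024,0],"rot":[0,0,7],"gripper":0},{"slide":[-0.0038,-0.003,0],"rot":[0,0,7],"gripper":0},{"slide":[0,0,0],"rot":[0,0,0],"gripper":0}]' 5; python3 st.py
```

```text
clock: 5.98
ee_pos: [463.6, 158.5, 138.0]
orientation: [3.128, -0.011, 2.352]
wrist_force: [-1.9, 0.2, -0.3]
width: 11.1
5.975 [463.6 158.5 138. ] r 33.7 phi 2.239 yaw 2.352 [-1.9  0.2 -0.3] [0.11 0.29 0.02] 11.1 -0.48
```

```bash
python3 -m crank '[{"slide":[-0.0018,-0.0015,0],"rot":[0,0,0],"gripper":0},{"slide":[0,0,0],"rot":[0,0,0],"gripper":0},{"slide":[0,0,0],"rot":[0,0,0],"gripper":0}]' 5; python3 st.py
python3 - <<'E'
from bench import optics
import cv2
f=optics.grab_frame("scene");cv2.imwrite("pics/6.png",cv2.resize(f["color"][180:240,240:320,::-1],None,fx=8,fy=8,interpolation=cv2.INTER_CUBIC))
E
```

```text
clock: 6.35
ee_pos: [462.7, 157.7, 138.1]
orientation: [3.126, -0.011, 2.346]
wrist_force: [0.3, 1.2, -2.1]
width: 11.4
6.35 [462.7 157.7 138.1] r 33.8 phi 2.274 yaw 2.346 [ 0.3  1.2 -2.1] [ 0.37 -0.08  0.06] 11.4 -0.49
```

View pics/6.png

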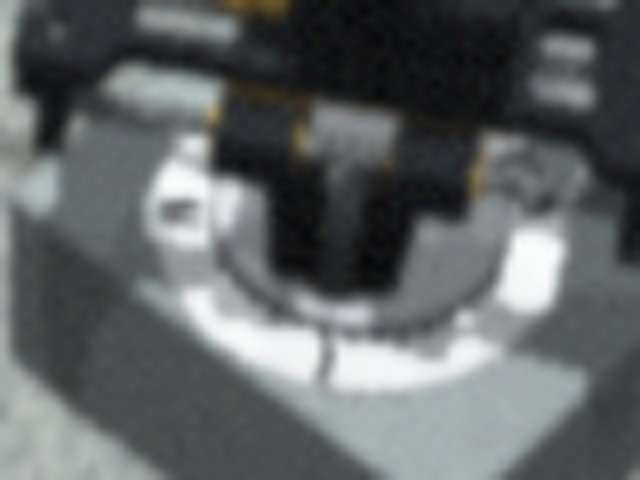

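Run:
```python
from h import *
s=dict(np.load("pics/scene0.npz"))
A=np.array([484.8,133.5])
print("hub",proj(s,[*A,104]))
for r in(48,55,62):print("bar",proj(s,[*(A+r*np.array([np.cos(2.333),np.sin(2.333)])),90]))
for ph in(2.1,2.2,2.27,2.333,2.4,2.5):
    p=A+34*np.array([np.cos(ph),np.sin(ph)])
    for z in(104,118,132):
        q=proj(s,[*p,z]);print(ph,z,q.round(1),((q-[240,180]+.5)*8-.5).round(0))
```

```text
hub [285.17724643 204.54837895]
bar [281.12562165 223.3350084 ]
bar [280.57676924 225.62524007]
bar [280.0231676  227.93528918]
2.1 104 [279.4 214.3] [319. 278.]
2.1 118 [279.8 210.7] [322. 249.]
2.1 132 [280.2 207. ] [325. 219.]
2.2 104 [280.8 214.8] [330. 282.]
2.2 118 [281.2 211.2] [333. 253.]
2.2 132 [281.5 207.4] [336. 223.]
2.27 104 [281.7 215.1] [337. 284.]
2.27 118 [282.1 211.4] [340. 255.]
2.27 132 [282.5 207.7] [344. 225.]
2.333 104 [282.6 215.2] [344. 285.]
2.333 118 [283.  211.6] [348. 256.]
2.333 132 [283.4 207.9] [351. 227.]
2.4 104 [283.5 215.4] [352. 287.]
2.4 118 [284.  211.8] [355. 258.]
2.4 132 [284.4 208.1] [359. 228.]
2.5 104 [285.  215.5] [363. 288.]
2.5 118 [285.4 211.9] [367. 259.]
2.5 132 [285.8 208.2] [370. 229.]
```

```bash
python3 -m crank '[{"slide":[0,0,0],"rot":[0,0,0],"gripper":0.3},{"slide":[0,0,0],"rot":[0,0,0],"gripper":0.45},{"slide":[0,0,0],"rot":[0,0,0],"gripper":0.45},{"slide":[0,0,0],"rot":[0,0,0],"gripper":0.45}]' 5; python3 st.py
python3 - <<'E'
from bench import optics
import cv2
f=optics.grab_frame("scene");cv2.imwrite("pics/7.png",cv2.resize(f["color"][180:240,240:320,::-1],None,fx=8,fy=8,interpolation=cv2.INTER_CUBIC))
E
```

```text
clock: 6.9
ee_pos: [462.9, 155.8, 138.4]
orientation: [3.129, -0.008, 2.344]
wrist_force: [-0.1, -0.1, -0.2]
width: 39.9
6.9 [462.9 155.8 138.4] r 32.1 phi 2.308 yaw 2.344 [-0.1 -0.1 -0.2] [-0.01 -0.12 -0.04] 39.9 -0.49
```

View pics/7.png

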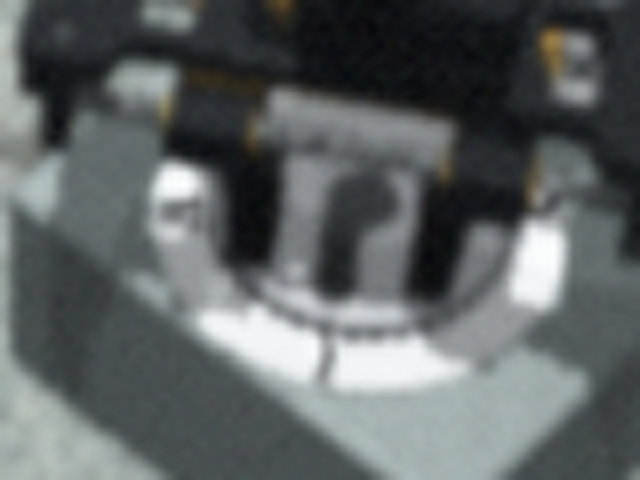

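```bash
python3 -m crank '[{"slide":[0,0,0],"rot":[0,0,0],"gripper":0},{"slide":[0,0,0],"rot":[0,0,0],"gripper":0},{"slide":[0,0,0],"rot":[0,0,0],"gripper":0},{"slide":[0.0046,0.0035,0],"rot":[0,0,-9],"gripper":0},{"slide":[0.0051,0.0027,0],"rot":[0,0,-9],"gripper":0},{"slide":[0.0055,0.0018,0],"rot":[0,0,-9],"gripper":0},{"slide":[0.0057,0.0008,0],"rot":[0,0,-9],"gripper":0},{"slide":[0.0058,-0.0001,0],"rot":[0,0,-9],"gripper":0},{"slide":[0,0,0],"rot":[0,0,0],"gripper":0}]' 5; python3 st.py
```

```text
clock: 8.07
ee_pos: [487.4, 164.5, 138.4]
orientation: [3.133, -0.008, 1.536]
wrist_force: [2.2, -1.2, -1.3]
width: 11.1
8.075 [487.4 164.5 138.4] r 32.6 phi 1.482 yaw 1.536 [ 2.2 -1.2 -1.3] [-0.17 -0.38 -0.03] 11.1 -1.04
```

```bash
python3 -m crank '[{"slide":[0.0058,-0.0007,0],"rot":[0,0,-9.5],"gripper":0},{"slide":[0.0056,-0.0017,0],"rot":[0,0,-9.5],"gripper":0},{"slide":[0.0052,-0.0026,0],"rot":[0,0,-9.5],"gripper":0},{"slide":[0.0048,-0.0035,0],"rot":[0,0,-9.5],"gripper":0},{"slide":[0.0042,-0.0042,0],"rot":[0,0,-9.5],"gripper":0},{"slide":[0.0034,-0.0048,0],"rot":[0,0,-9.5],"gripper":0},{"slide":[0,0,0],"rot":[0,0,0],"gripper":0}]' 5; python3 st.py
```

```text
clock: 8.95
ee_pos: [513.4, 148.2, 138.4]
orientation: [3.139, -0.007, 0.538]
wrist_force: [1.2, -1.3, 1.0]
width: 10.9
8.95 [513.4 148.2 138.4] r 33.1 phi 0.512 yaw 0.538 [ 1.2 -1.3  1. ] [-0.32 -0.27 -0.02] 10.9 -1.63
```

```bash
python3 -m crank '[{"slide":[0.0026,-0.0052,0],"rot":[0,0,-9.5],"gripper":0},{"slide":[0.0017,-0.0056,0],"rot":[0,0,-9.5],"gripper":0},{"slide":[0.0007,-0.0058,0],"rot":[0,0,-9.5],"gripper":0},{"slide":[-0.0003,-0.0058,0],"rot":[0,0,-9.5],"gripper":0},{"slide":[-0.0013,-0.0056,0],"rot":[0,0,-8],"gripper":0},{"slide":[0,0,0],"rot":[0,0,0],"gripper":0}]' 5; python3 st.py
```

```text
clock: 9.7
ee_pos: [516.8, 124.2, 138.4]
orientation: [-3.138, -0.009, -0.253]
wrist_force: [0.7, -2.4, 1.4]
width: 10.9
9.7 [516.8 124.2 138.4] r 33.2 phi -0.239 yaw -0.253 [ 0.7 -2.4  1.4] [-0.29 -0.12 -0.01] 10.9 -2.08
```

```bash
python3 -m crank '[{"slide":[-0.001,-0.0038,0],"rot":[0,0,-5],"gripper":0},{"slide":[-0.0014,-0.0038,0],"rot":[0,0,-5],"gripper":0},{"slide":[0,0,0],"rot":[0,0,0],"gripper":0},{"slide":[0,0,0],"rot":[0,0,0],"gripper":0}]' 5; python3 st.py
```

```text
clock: 10.2
ee_pos: [515.0, 118.9, 138.4]
orientation: [-3.135, -0.009, -0.409]
wrist_force: [0.0, 0.2, -0.4]
width: 11.2
10.2 [515.  118.9 138.4] r 33.2 phi -0.406 yaw -0.409 [ 0.   0.2 -0.4] [-0.06 -0.22  0.01] 11.2 -2.16
```

Slightly further, then I'll pause, release, lift and look.

```bash
python3 -m crank '[{"slide":[-0.0012,-0.0024,0],"rot":[0,0,0],"gripper":0},{"slide":[0,0,0],"rot":[0,0,0],"gripper":0},{"slide":[0,0,0],"rot":[0,0,0],"gripper":0},{"slide":[0,0,0],"rot":[0,0,0],"gripper":0},{"slide":[0,0,0],"rot":[0,0,0],"gripper":0}]' 5; python3 st.py; python3 -m crank '[{"slide":[0,0,0],"rot":[0,0,0],"gripper":0.3},{"slide":[0,0,0],"rot":[0,0,0],"gripper":0.4},{"slide":[0,0,0],"rot":[0,0,0],"gripper":0.4},{"slide":[0,0,0.03],"rot":[0,0,0],"gripper":0.4},{"slide":[0,0,0.05],"rot":[0,0,0],"gripper":0.4},{"slide":[-0.03,0,0.05],"rot":[0,0,0],"gripper":0.4},{"slide":[-0.05,-0.04,0.02],"rot":[0,0,6],"gripper":0.4},{"slide":[-0.04,-0.05,0],"rot":[0,0,10],"gripper":0.2},{"slide":[-0.02,-0.04,0],"rot":[0,0,10],"gripper":0},{"slide":[0,0,0],"rot":[0,0,10],"gripper":0}]' 5
python3 - <<'E'
from bench import optics
import cv2
f=optics.grab_frame("scene");cv2.imwrite("pics/8.png",cv2.resize(f["color"][150:250,240:370,::-1],None,fx=6,fy=6,interpolation=cv2.INTER_CUBIC))
E
```

```text
clock: 10.82
ee_pos: [514.5, 117.2, 138.4]
orientation: [-3.133, -0.01, -0.405]
wrist_force: [1.6, 0.9, 0.2]
width: 11.1
10.825 [514.5 117.2 138.4] r 33.5 phi -0.457 yaw -0.405 [1.6 0.9 0.2] [ 0.07 -0.24 -0.1 ] 11.1 -2.16
clock: 12.08
ee_pos: [369.3, -13.6, 290.5]
orientation: [-3.137, -0.006, 0.246]
wrist_force: [0.4, 0.2, 0.8]
width: 7.8
```

View pics/8.png

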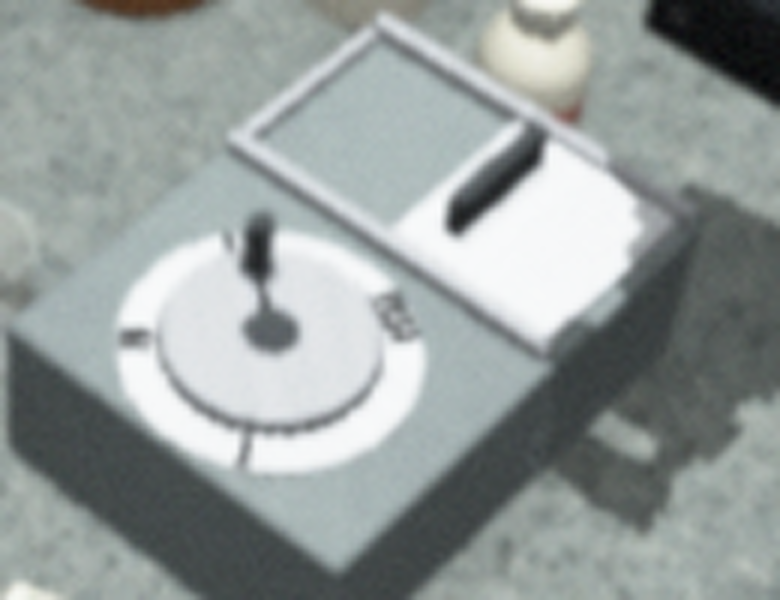

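The pin is at the three-bar mark: pin top at zoomed (260,220), with the mark just behind it. Next is the cover. I'll lower the closed gripper behind the ridge.

```bash
python3 -m crank '[{"slide":[0.05,0.008,-0.01],"rot":[0,0,0],"gripper":0},{"slide":[0.05,0.006,-0.02],"rot":[0,0,0],"gripper":0},{"slide":[0,0,-0.05],"rot":[0,0,0],"gripper":0},{"slide":[0,0,0],"rot":[0,0,0],"gripper":0}]' 5
```

```text
clock: 12.62
ee_pos: [473.9, 2.7, 209.2]
orientation: [-3.137, -0.01, 0.244]
wrist_force: [0.6, -0.2, -0.1]
width: 0.5
```

```bash
python3 -m crank '[{"slide":[-0.003,-0.002,-0.04],"rot":[0,0,0],"gripper":0},{"slide":[0,0,-0.025],"rot":[0,0,0],"gripper":0},{"slide":[0,0,-0.009],"rot":[0,0,0],"gripper":0},{"slide":[0,0,0],"rot":[0,0,0],"gripper":0}]' 5; python3 st.py
python3 - <<'E'
from bench import optics
import cv2
f=optics.grab_frame("scene");cv2.imwrite("pics/9.png",cv2.resize(f["color"][130:250,240:370,::-1],None,fx=5,fy=5,interpolation=cv2.INTER_CUBIC))
E
```

```text
clock: 13.12
ee_pos: [474.4, 1.6, 139.2]
orientation: [-3.139, -0.019, 0.241]
wrist_force: [0.3, -0.3, -0.4]
width: 0.2
13.125 [474.4   1.6 139.2] r 130.8 phi -1.648 yaw 0.241 [ 0.3 -0.3 -0.4] [ 0.02 -0.   -0.03] 0.2 -1.5
```

View pics/9.png

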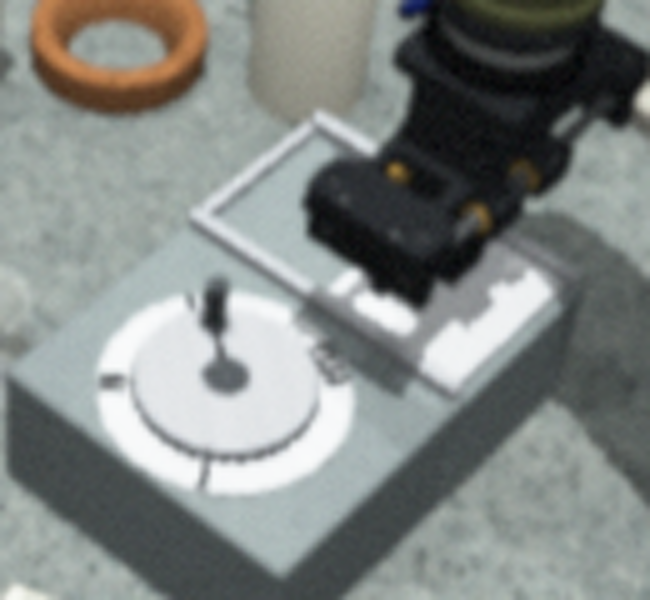

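The closed finger is just behind the ridge, with its tip at about (415,300). I'll lower 6 mm and push.

```bash
python3 -m crank '[{"slide":[0,0,-0.008],"rot":[0,0,0],"gripper":0},{"slide":[0.0065,0.0016,0],"rot":[0,0,0],"gripper":0},{"slide":[0.0065,0.0016,0],"rot":[0,0,0],"gripper":0},{"slide":[0.0065,0.0016,0],"rot":[0,0,0],"gripper":0},{"slide":[0.0065,0.0016,0],"rot":[0,0,0],"gripper":0}]' 5; python3 st.py
```

```text
clock: 13.8
ee_pos: [500.8, 7.8, 133.0]
orientation: [-3.14, -0.018, 0.239]
wrist_force: [-1.7, 0.0, 0.0]
width: 0.6
13.8 [500.8   7.8 133. ] r 125.3 phi -1.44 yaw 0.239 [-1.7  0.   0. ] [-0.18  0.51 -0.02] 0.6 -1.51
```

```bash
python3 -m crank '[{"slide":[0.0068,0.0017,0],"rot":[0,0,0],"gripper":0},{"slide":[0.0068,0.0017,0],"rot":[0,0,0],"gripper":0},{"slide":[0.0068,0.0017,0],"rot":[0,0,0],"gripper":0},{"slide":[0.0068,0.0017,0],"rot":[0,0,0],"gripper":0},{"slide":[0.0068,0.0017,0],"rot":[0,0,0],"gripper":0},{"slide":[0.0068,0.0017,0],"rot":[0,0,0],"gripper":0}]' 5; python3 st.py
```

```text
clock: 14.55
ee_pos: [544.4, 18.4, 133.1]
orientation: [-3.14, -0.018, 0.239]
wrist_force: [-2.4, -0.8, 0.8]
width: 0.6
14.55 [544.4  18.4 133.1] r 128.5 phi -1.085 yaw 0.239 [-2.4 -0.8  0.8] [-0.16  0.53 -0.02] 0.6 -1.51
```

```bash
python3 -m crank '[{"slide":[0.003,0.0007,0],"rot":[0,0,0],"gripper":0},{"slide":[0.003,0.0007,0],"rot":[0,0,0],"gripper":0},{"slide":[0.003,0.0007,0],"rot":[0,0,0],"gripper":0}]' 5;python3 -m crank '[{"slide":[0.003,0.0007,0],"rot":[0,0,0],"gripper":0},{"slide":[0.003,0.0007,0],"rot":[0,0,0],"gripper":0}]' 5
```

```text
clock: 14.92
ee_pos: [550.0, 19.7, 132.7]
orientation: [-3.14, -0.008, 0.239]
wrist_force: [-8.5, -1.5, 7.0]
width: 0.6
clock: 15.18
ee_pos: [550.2, 19.7, 132.3]
orientation: [-3.139, 0.005, 0.238]
wrist_force: [-7.8, -1.8, 5.7]
width: 0.3
```

The arm stopped at the hard stop with about 8 N and no further advance. I'll back off and check.

```bash
python3 -m crank '[{"slide":[-0.012,-0.003,0],"rot":[0,0,0],"gripper":0},{"slide":[-0.005,-0.001,0.03],"rot":[0,0,0],"gripper":0},{"slide":[0,0,0.05],"rot":[0,0,0],"gripper":0},{"slide":[-0.05,-0.02,0.03],"rot":[0,0,0],"gripper":0},{"slide":[-0.05,-0.035,0],"rot":[0,0,0],"gripper":0},{"slide":[-0.04,-0.04,0],"rot":[0,0,0],"gripper":0},{"slide":[0,-0.06,0],"rot":[0,0,0],"gripper":0},{"slide":[0,-0.06,0],"rot":[0,0,0],"gripper":0},{"slide":[0,-0.06,0],"rot":[0,0,0],"gripper":0},{"slide":[0,0,0],"rot":[0,0,0],"gripper":0}]' 5
python3 - <<'E'
from bench import optics
import cv2,numpy as np
for n,b in(("scene",(120,280,220,380)),("top",(140,290,190,400))):
    f=optics.grab_frame(n);np.savez(f"pics/{n}9.npz",**f);cv2.imwrite(f"pics/10{n}.png",cv2.resize(f["color"][b[0]:b[1],b[2]:b[3],::-1],None,fx=3.7,fy=3.7,interpolation=cv2.INTER_CUBIC))
E
```

```text
clock: 16.42
ee_pos: [400.9, -265.4, 249.2]
orientation: [3.135, -0.028, 0.244]
wrist_force: [0.1, -0.2, -0.4]
width: 0.7
```

View pics/10scene.png

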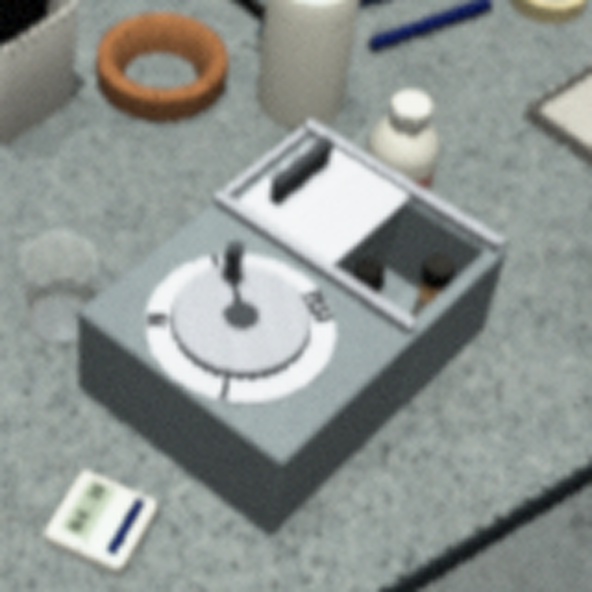

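View pics/10top.png

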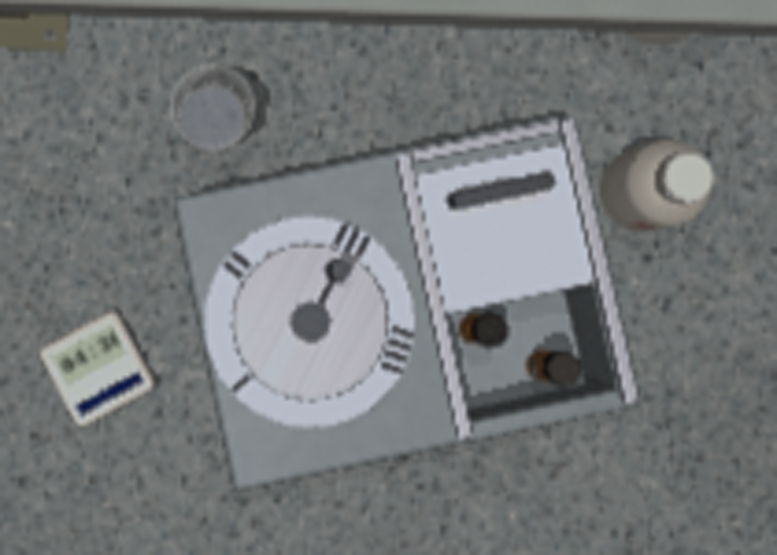

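Run:
```python
from h import *
P={}
for n in("top0","top9"):
    f=dict(np.load(f"pics/{n}.npz"));g=cv2.cvtColor(f["color"],cv2.COLOR_RGB2GRAY)[180:240,295:350]
    N,L,st,ce=cv2.connectedComponentsWithStats((g<85).astype(np.uint8))
    for i in range(1,N):
        if 60<st[i,4]<250 and st[i,2]>20: P[n]=cast(f,*(ce[i]+[295,180]),120);print(n,st[i],P[n].round(1))
```

```text
top0 [ 23  38  29   9 113] [497.3   6.9 120. ]
top9 [ 16   7  28   9 110] [563.8  24.2 120. ]
```

The camera gives 68.7 mm of travel, ±1–2 mm, against a nominal 70 mm. There's plenty of time, so I'll push once more and a bit more firmly to be sure.

```bash
python3 -m crank '[{"slide":[0.03,0.06,0],"rot":[0,0,0],"gripper":0},{"slide":[0.03,0.055,0],"rot":[0,0,0],"gripper":0},{"slide":[0.03,0.055,0],"rot":[0,0,0],"gripper":0},{"slide":[0.02,0.05,0],"rot":[0,0,0],"gripper":0},{"slide":[0.015,0.045,-0.02],"rot":[0,0,0],"gripper":0},{"slide":[0,0,-0.03],"rot":[0,0,0],"gripper":0},{"slide":[0,0,0],"rot":[0,0,0],"gripper":0}]' 5
```

```text
clock: 17.4
ee_pos: [525.7, 24.8, 199.5]
orientation: [-3.139, -0.037, 0.276]
wrist_force: [0.3, -0.5, 0.4]
width: 0.6
```

```bash
python3 -m crank '[{"slide":[0.002,-0.009,-0.035],"rot":[0,2,-2],"gripper":0},{"slide":[0,0,-0.027],"rot":[0,0,0],"gripper":0},{"slide":[0,0,-0.003],"rot":[0,0,0],"gripper":0}]' 5; python3 -m crank '[{"slide":[0.007,0.0017,0],"rot":[0,0,0],"gripper":0},{"slide":[0.007,0.0017,0],"rot":[0,0,0],"gripper":0},{"slide":[0.006,0.0015,0],"rot":[0,0,0],"gripper":0},{"slide":[0.006,0.0015,0],"rot":[0,0,0],"gripper":0}]' 5
```

```text
clock: 17.77
ee_pos: [529.1, 19.2, 136.9]
orientation: [-3.129, -0.008, 0.244]
wrist_force: [-0.4, -0.5, -0.1]
width: 0.3
clock: 18.27
ee_pos: [549.4, 24.3, 140.1]
orientation: [-3.128, 0.006, 0.243]
wrist_force: [-15.2, -3.0, 10.9]
width: 0.6
```

15 N with no advance (549.4 now, 550 before), so the cover is at its stop. Retreating.

```bash
python3 -m crank '[{"slide":[-0.012,-0.003,0],"rot":[0,0,0],"gripper":0},{"slide":[-0.005,-0.001,0.03],"rot":[0,0,0],"gripper":0},{"slide":[0,0,0.05],"rot":[0,0,0],"gripper":0},{"slide":[-0.05,-0.02,0.03],"rot":[0,0,0],"gripper":0},{"slide":[-0.05,-0.035,0],"rot":[0,0,0],"gripper":0},{"slide":[-0.04,-0.04,0],"rot":[0,0,0],"gripper":0},{"slide":[0,-0.06,0],"rot":[0,0,0],"gripper":0},{"slide":[0,-0.06,0],"rot":[0,0,0],"gripper":0},{"slide":[0,-0.06,0],"rot":[0,0,0],"gripper":0},{"slide":[0,0,0],"rot":[0,0,0],"gripper":0},{"slide":[0,0,0],"rot":[0,0,0],"gripper":0}]' 5
python3 - <<'E'
from bench import optics
from h import *
f=optics.grab_frame("top");g=cv2.cvtColor(f["color"],cv2.COLOR_RGB2GRAY)[180:240,295:350]
N,L,st,ce=cv2.connectedComponentsWithStats((g<85).astype(np.uint8))
for i in range(1,N):
    if 60<st[i,4]<250 and st[i,2]>20: print(cast(f,*(ce[i]+[295,180]),120).round(1))
cv2.imwrite("pics/11.png",cv2.resize(f["color"][140:290,190:400,::-1],None,fx=3.7,fy=3.7,interpolation=cv2.INTER_CUBIC))
E
```

```text
clock: 19.65
ee_pos: [393.4, -262.0, 261.1]
orientation: [-3.136, -0.012, 0.246]
wrist_force: [-0.0, 0.1, -0.3]
width: 0.3
[563.8  24.2 120. ]
```

View pics/11.png

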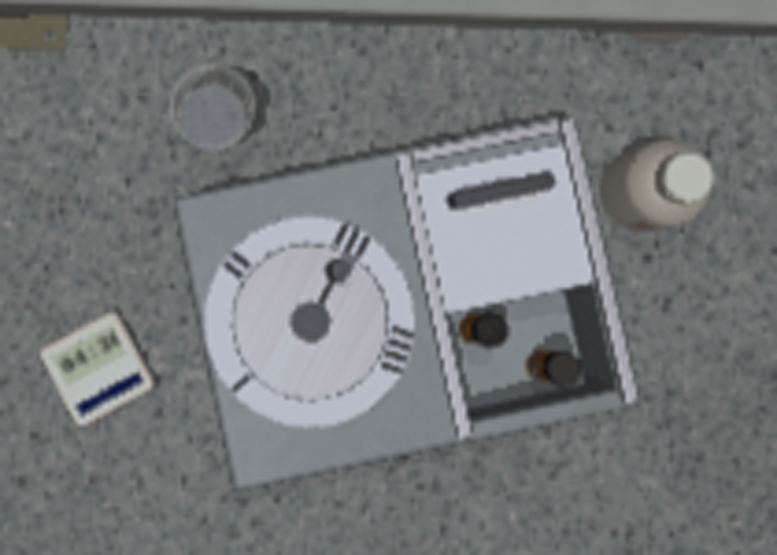

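The view shows the cover fully back with its ridge at (500,190), unchanged by the firmer push. Both vials are exposed at (487,328) and (557,365), and the bottle, timer and beaker haven't moved.

```bash
python3 -c "
from bench import order;print(order.hand_in())"
```

```text
the job is handed in; nothing more can be done
None
```

The safe is open and the job was handed in at about 19.7 s; the hand-in gives no verdict. I gripped the pin lightly and turned the dial counter-clockwise to one bar (about 2.04 of 2.09 rad), paused, then clockwise to three bars (about -0.70 rad), and paused again. I then pushed the cover back with the closed fingertips.

- **Cover:** the camera measured 68.7 mm of travel against the nominal 70 mm. A second push at about 15 N moved it no further, so I take it to be at its stop and the shortfall to be calibration error.
- **Forces:** the highest wrist force I read was about 19 N, during that second push. The fingertips rode up the ridge about 3 mm then, but the ridge measured the same afterwards.
- **Surroundings:** both vials are exposed in the last top view. The bottle, timer and beaker look to be where they were at the start, and the arm was well clear at hand-in.

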